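Put the balance's check weight and its forceps away in layers

TASK

Put the balance's check weight away in its wooden rest: stand the larger of the two loose brass weights upright in the round well in the base first, then lay the steel forceps over it, across the rest in the notches of both end posts.

Things in the scene. Friction and masses are not known exactly. Their poses are not given: they have to be found in the camera images.
- large_weight_center (a point): centre (15 mm above its underside) of the larger brass weight: a round body with a knob on top, 22 mm in diameter, 30 mm high, about 100 g, standing upright on the table, straight-sided over its lower 18 mm, narrowing above. A smaller look-alike (18 mm in diameter, 24 mm high) stands elsewhere, about 10 to 15 cm away, and does not belong here. z points up.
- forceps_center (a point): centre (3 mm above its underside) of the steel spring forceps, which lie flat on the table: 125 mm long along their own y axis, 12 mm wide along x, 6 mm thick, 16 g. They act as one rigid bar; grasp across the 12 mm width at the middle.
- well (a point): centre of the well's floor (green, 5 mm above the table) in the pale wooden rest, fixed to the table. Its base is 64 mm (its x) by 110 mm (y), 10 mm thick; the round well is 42 mm wide, 5 mm deep. z up. At y = -45 and +45 mm stand end posts, 44 mm wide (x), 10 mm thick (y), 57 mm high: 80 mm free between them along y, open towards x, so let fingers close along x here.
- notches (a point): point half-way between the notches of the two end posts, level with the notch floors: 45 mm above the table, straight above the well, axes as for the well. Each notch is 32 mm wide (x), 12 mm deep, open upward, at y = -45 and +45 mm from here; the forceps lie along y in both, 10 mm above the weight's top.
Things that resemble listed ones, but are neither listed nor needed, are in the scene too. Leave any black or purple look-alike of the part that bears large_weight_center alone.

How it is judged:
On the way:
1. the larger weight stands upright in the well while the forceps are still clear of the rest (horizontal distance between large_weight_center and well below 0.015 m and z of large_weight_center in the frame of well below 0.0175 m and angle between large_weight_center's own z axis and vertical below 0.15 rad and horizontal distance between forceps_center and well above 0.07 m), for 0.2 s.
At the end, for the whole second after the job is handed in: the larger weight stands upright (within 8 degrees) on the floor of the well, its centre within 15 mm of the well's; the forceps lie down in the notches of both posts, their middle within 20 mm of the point half-way between the notches and their length within 15 degrees of the line through them (horizontal distance between large_weight_center and well below 0.015 m and z of large_weight_center in the frame of well below 0.0175 m and angle between large_weight_center's own z axis and vertical below 0.15 rad and z of forceps_center in the frame of notches between 0 and 0.007 m and horizontal distance between forceps_center and notches below 0.02 m and angle between the y axis of forceps_center and the y axis of notches, either way round below 0.26 rad); the robot touches nothing.
It also fails if it takes over 53 s, if anything falls off the work surface, if the arm or the gripper's body presses on something with over 40 N, if the wrist force passes 120 N, or if a joint passes its speed limit or range.

ROBOT

A 7-joint arm with a two-finger parallel gripper is mounted at the origin on a cart in front of the work surface, level with it; the furniture and walls round the work are solid. World frame = base frame: x ahead of the robot, y to its left, z up, the work surface at z = 0. Lengths are in m, angles in rad, forces in N, time in s.
With the tool pointing down it reaches from about 0.425 to 0.925 m from the base axis. Payload 6.8 kg.
Tool frame: the origin (TCP) lies on the centre line of the jaws, within the pads' length; the fingertips stand 14 mm ahead of it and the grasp point (between the pads) lies 5 mm behind it (r.tips_ahead is the distance from the TCP to the fingertips, in m); z points along the fingers, y is the line along which they close (so a half turn about z gives the same grasp; the last joint's range is limited). The gripper opens to 85 mm and grips with 20 to 120 N. Pads are 22 mm wide; open, the fingers measure 114 mm over their backs; the gripper's body (76 mm by 85 mm) begins 54 mm behind the grasp point. The pads swing forward as they close: fully open they stand 13 mm farther back than shut.
Start: joints at [-1.345, 0.477, 0.022, 1.555, -0.011, 1.109, -0.083], TCP at [0.221, 0.638, 0.207] pointing down, gripper open.
Joint ranges: [-2.96, 2.96], [-0.34, 2.1], [-1.41, 1.46], [0.24, 2.44], [-1.37, 4.51], [0.17, 1.92], [-2.96, 2.96]. Speed limits (rad/s): [2.39, 2.39, 3.14, 3.14, 3.14, 3.14, 3.14].

INTERFACE

Orientations are given as a rotation vector (axis times angle).
In Python, from bench import r, eyes gives the robot as it stands.
- The arm moves only by the tool step_arm, never from a script. Its argument "rows" is a list of rows, each a list of 6 numbers: the shift along the world's x, y, z in units of 60 cm (1.0 is 60 cm), then the turn, a rotation vector about the world's x, y, z in units of pi rad (1.0 is pi rad). In form: [[x, y, z, rx, ry, rz], ...]. A call has 1 to 5 rows; each row is the pose to reach, as a shift and turn from the pose commanded when the call began, turning the shorter way round; what a row does not reach only later rows make up. A row lasts 1/12 s, in which the tool goes at most 41.7 mm and 7.16 degrees, less where a joint would pass 70% of its speed; a pose out of reach is approached as far as the arm can. A call with a number of a shift or a turn outside -1 to 1 is refused whole. A call with a gripper value outside its range is refused whole. "jaw" is the closure, from 0 (fully open) to 1 (shut), set as the call begins (left out, the last holds). The fingers move at their own pace and stop on an object; "squeeze" is the grip in N (left out, the last holds). Time passes only in rows, so rows that repeat a pose let the fingers close. It gives the time, the measured TCP pose, the force, the opening and the grip force at its end, in the units of the state.
- r.get_obs(): the state, without advancing time (a new reading comes with each control period).
- eyes.grab_frame(name): name is "side" or "top" or "wrist"; returns the picture (480x640x3 uint8, red, green, blue); there is no depth.
- eyes.camera_info(name): a dict with "mtx" (3x3 intrinsics, pixels), "extrinsics" (4x4, takes a point from camera to world coordinates); the wrist camera has in their place "tool_from_camera" (4x4, takes a point from camera to tool coordinates, whose origin is the TCP and whose axes are the flange's). Camera axes: x right, y down, z forward; pixel columns grow to the right and rows downward; lengths in m; the calibration is good to about 2 mm. A picture is of the moment at which its call begins: read the wrist's pose just before it. camera_info takes no time and is no camera call.
- r.hand_in(): hands the job in; it is judged then, once.
The state is a dict: "clock": time; "joints": joint angles; "qvel": joint speeds; "tau": joint torques, N m; "tcp_pos": TCP position; "orientation": TCP orientation; "contact_force": force on the tool from outside, world axes, zero at the start; "moment": the same for the moment, N m; "grip_width": finger opening in m; "gripper_force": force on a finger pad.
Only numpy, scipy, OpenCV 4.12 (cv2) and the standard library are available. Lean on these libraries where they do the work, as an engineer would, in place of code of your own. Each camera call takes 0.05 s, during which the arm holds its last target. There are 200 camera calls.

## Working session

There is one attempt and no reset: what is moved stays moved. The work goes in short steps, Python scripts to look and compute and a tool call to move; the robot and the scene stay as the last step left them, time stands still between calls to the robot, and variables do not carry over. Pictures are saved under pics/ and viewed, at most 10 in all, crops included, and the job is handed in when it is done.

Besides the shell and the picture viewer there is one more tool, called after "Request:" as name(argument=value, ...), one argument or row to a line, values as JSON. step_arm: Moves the arm, as the interface text tells. Shifts and turns lie within -1 to 1; 1 stands for 60 cm of shift or pi rad of turn. Its arguments: {"type":"object","properties":{"rows":{"type":"array"},"jaw":{"type":"number"},"squeeze":{"type":"number"}},"required":["rows"]}

```bash
mkdir -p pics; ls
python3 - <<'E'
from bench import r, eyes
import cv2,numpy as np
for n in ["top","side"]:
    im=eyes.grab_frame(n); cv2.imwrite(f"pics/{n}0.png",im[:,:,::-1])
    i=eyes.camera_info(n); print(n,np.round(i["mtx"],1).tolist(),np.round(i["extrinsics"],3).tolist())
print(eyes.camera_info("wrist")); print(r.get_obs())
E
```

```text
pics
top [[572.2, 0.0, 325.8], [0.0, 572.2, 241.1], [0.0, 0.0, 1.0]] [[-0.001, -0.998, 0.057, 0.447], [-0.999, -0.001, -0.039, 0.302], [0.039, -0.057, -0.998, 0.898], [0.0, 0.0, 0.0, 1.0]]
side [[611.5, 0.0, 311.7], [0.0, 611.5, 247.3], [0.0, 0.0, 1.0]] [[0.997, -0.049, 0.066, 0.462], [-0.081, -0.726, 0.683, -0.297], [0.014, -0.686, -0.727, 0.682], [0.0, 0.0, 0.0, 1.0]]
{'mtx': array([[403.38323065,   0.        , 315.43188496],
       [  0.        , 403.38323065, 245.54478282],
       [  0.        ,   0.        ,   1.        ]]), 'tool_from_camera': array([[ 3.25551862e-04, -9.62810921e-01, -2.70175912e-01,
         6.75447790e-02],
       [ 9.99998593e-01, -1.31143704e-04,  1.67231042e-03,
        -8.86129406e-05],
       [-1.64555061e-03, -2.70176077e-01,  9.62809524e-01,
        -1.67674755e-01],
       [ 0.00000000e+00,  0.00000000e+00,  0.00000000e+00,
         1.00000000e+00]])}
{'clock': 0.1, 'joints': array([-1.34510054,  0.47770913,  0.02235139,  1.55632746, -0.01151028,
        1.10932902, -0.08310969]), 'qvel': array([-0.00055107, -0.00332144,  0.00052256, -0.00215886, -0.00048959,
        0.00194939,  0.00034884]), 'tau': array([ 4.04791135e-03, -5.97762072e+01,  1.61337957e+00, -2.81957871e+01,
        1.28151878e-02,  5.03874835e-03, -2.61614389e-05]), 'tcp_pos': array([0.22097939, 0.63719941, 0.20613933]), 'orientation': array([-5.21870336e-01, -3.09778038e+00,  2.57119996e-03]), 'contact_force': array([ 0.34955889, -0.6687386 ,  0.34880299]), 'moment': array([0.01559493, 0.01431697, 0.00911613]), 'gripper_force': 0.0, 'grip_width': 0.0853775969653691}
```

View pics/top0.png

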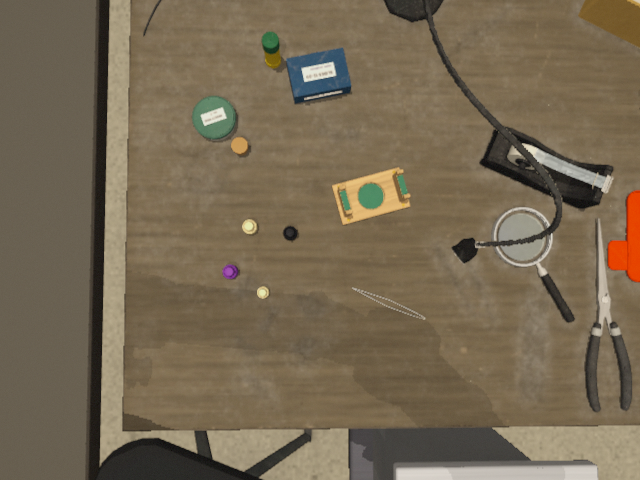

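View pics/side0.png

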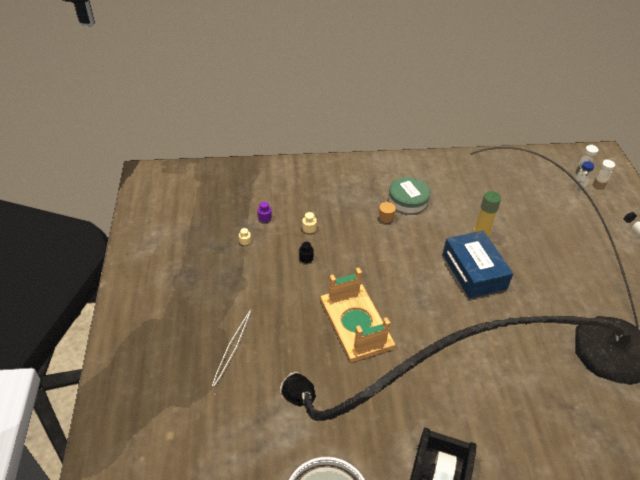

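Top view: the brass weights are at (250,227), which looks larger, and (263,293), which looks smaller. The purple (231,271) and black (290,233) ones are look-alikes, and the orange one (240,146) is a cork. The rest is at (371,196), the forceps at (389,303), and the gooseneck lamp's head at (465,250). Next I measure and take a confirming crop.

```bash
cat > h.py <<'E'
from bench import r, eyes
import cv2,numpy as np
from scipy.spatial.transform import Rotation as R
def cam(n):
    i=eyes.camera_info(n)
    if n=="wrist":
        o=r.get_obs(); T=np.eye(4); T[:3,:3]=R.from_rotvec(o["orientation"]).as_matrix(); T[:3,3]=o["tcp_pos"]
        return i["mtx"],T@i["tool_from_camera"]
    return i["mtx"],i["extrinsics"]
def ray(c,p):
    K,E=c; return E[:3,3],E[:3,:3]@np.linalg.inv(K)@[p[0],p[1],1]
def onz(c,p,z):
    o,d=ray(c,p); return o+d*(z-o[2])/d[2]
def tri(c1,p1,c2,p2):
    o,d=ray(c1,p1);q,e=ray(c2,p2); s=np.linalg.lstsq(np.c_[d,-e],q-o,rcond=None)[0]
    a,b=o+d*s[0],q+e*s[1]; return (a+b)/2,np.linalg.norm(a-b)
def blobs(m,amin=30):
    n,l,s,c=cv2.connectedComponentsWithStats(m.astype(np.uint8))
    return [(c[i].round(1),s[i].tolist(),(l==i)) for i in range(1,n) if s[i][4]>=amin]
def brass(im):
    h=cv2.cvtColor(im,cv2.COLOR_RGB2HSV); return (h[...,0]>20)&(h[...,0]<34)&(h[...,1]>50)&(h[...,2]>170)
E
python3 - <<'E'
from h import *
t,s=cam("top"),cam("side")
imt=cv2.imread("pics/top0.png")[:,:,::-1];ims=cv2.imread("pics/side0.png")[:,:,::-1]
for n,c,im in(("top",t,imt),("side",s,ims)):
    for b in blobs(brass(im)): print(n,b[0],b[1],onz(c,b[0],.015).round(3))
h=cv2.cvtColor(imt,cv2.COLOR_RGB2HSV)
g=(h[...,0]>60)&(h[...,0]<90)&(h[...,1]>100)
for b in blobs(g): print("green",b[0],b[1],onz(t,b[0],.005).round(4),onz(t,b[0],.05).round(4))
y=(h[...,0]>8)&(h[...,0]<28)&(h[...,1]>90)&(h[...,2]>150)
for b in blobs(y,200):
    print("wood",b[0],b[1],cv2.minAreaRect(np.argwhere(b[2])[:,::-1].astype(np.float32)))
for a in((352,289),(425,319)): print("forceps",onz(t,a,.003).round(4))
for a in((250,311),(214,385)): print("forceps side",onz(s,a,.003).round(4))
print("lamp",tri(t,(465,250),s,(298,390)))
print("loop",tri(t,(559,190),s,(350,408)))
a=cv2.resize(imt[200:330,210:440],None,fx=3,fy=3);b=cv2.resize(ims[180:280,220:340],None,fx=3,fy=3)
o=np.zeros((600,700,3),np.uint8);o[:300,:690]=a[:300,:690];o[300:600,:360]=b
cv2.imwrite("pics/c1.png",o[:,:,::-1])
E
```

```text
top [114.   36.3] [110, 32, 10, 10, 38] [0.817 0.598 0.015]
top [120.1  57.2] [115, 52, 14, 15, 63] [0.784 0.588 0.015]
top [116.5  70. ] [109, 64, 18, 12, 84] [0.764 0.593 0.015]
top [117.9  88.2] [112, 83, 12, 11, 38] [0.735 0.59  0.015]
top [117.1 128.7] [108, 102, 20, 57, 323] [0.672 0.59  0.015]
top [114.1 194.6] [106, 160, 21, 73, 476] [0.569 0.593 0.015]
top [248.6 226.2] [242, 219, 14, 15, 157] [0.521 0.387 0.015]
top [110.1 235.9] [106, 232, 10, 8, 44] [0.506 0.598 0.015]
top [117.8 255.4] [114, 250, 11, 10, 41] [0.476 0.585 0.015]
top [111.4 284.5] [104, 259, 20, 43, 290] [0.432 0.594 0.015]
top [262.2 292. ] [257, 286, 12, 13, 110] [0.42  0.366 0.015]
top [114.5 311.8] [106, 301, 18, 23, 124] [0.391 0.589 0.015]
top [110.1 327.7] [104, 315, 15, 25, 133] [0.367 0.595 0.015]
top [106.9 359.1] [103, 345, 11, 28, 95] [0.32  0.599 0.015]
top [105.9 384.5] [102, 376, 9, 19, 65] [0.282 0.599 0.015]
top [117.1 421.8] [112, 412, 10, 18, 50] [0.226 0.582 0.015]
top [104.  425.2] [101, 419, 8, 13, 32] [0.222 0.601 0.015]
top [109.4 433.9] [105, 427, 9, 14, 40] [0.209 0.593 0.015]
top
[... 1285 characters left out ...]
145.0), (16.0, 16.0), 90.0)
wood [369.5 195.8] [332, 167, 78, 58, 1963] ((371.8961181640625, 195.11923217773438), (41.74795913696289, 73.23434448242188), 74.74488067626953)
wood [633.9 238.4] [628, 194, 12, 86, 758] ((633.5, 236.5), (85.0, 11.0), 90.0)
wood [618.2 254.8] [609, 241, 18, 30, 369] ((618.070068359375, 255.62060546875), (28.943527221679688, 17.029272079467773), 86.42366790771484)
forceps [0.4238 0.2268 0.003 ]
forceps [0.3766 0.1123 0.003 ]
forceps side [0.4286 0.2255 0.003 ]
forceps side [0.3822 0.1122 0.003 ]
lamp (array([0.4836134 , 0.06378635, 0.0607822 ]), np.float64(0.00240785328697759))
loop (array([ 0.54054433, -0.02535168,  0.17906256]), np.float64(0.028151115304687325))
```

View pics/c1.png

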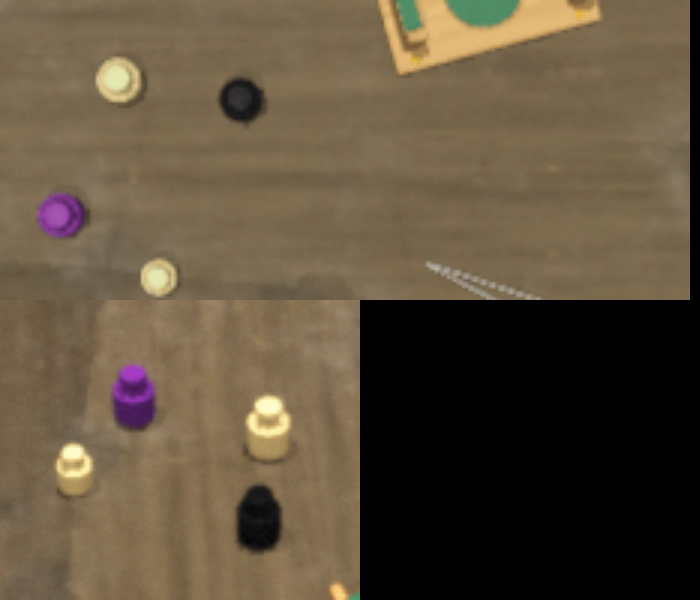

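The crop confirms it: in both views the brass weight at top (250,227) / side (309,219) is clearly bigger than the one at (263,293) / (244,234). So the large weight is at about (0.519, 0.387). The well is at (0.570, 0.197), with the rest turned +15°. The forceps are at (0.403, 0.169), turned -22°.

Request:
step_arm(
  rows=[
    [0.497,-0.417,-0.11,0,0,-0.311],
    [0.497,-0.417,-0.11,0,0,-0.311],
    [0.497,-0.417,-0.11,0,0,-0.311],
    [0.497,-0.417,-0.11,0,0,-0.311],
    [0.497,-0.417,-0.11,0,0,-0.311],
  ],
  jaw=0,
  squeeze=30,
)

```text
clock: 0.52
tcp_pos: [0.3795, 0.5041, 0.1716]
orientation: [-1.457, -2.783, 0.001]
contact_force: [0.4, 0.2, 0.0]
grip_width: 0.0856
gripper_force: 0.0
```

Request:
step_arm(
  rows=[
    [0.22,-0.185,-0.05,0,0,-0.11],
    [0.22,-0.185,-0.05,0,0,-0.11],
    [0.22,-0.185,-0.05,0,0,-0.11],
    [0.22,-0.185,-0.05,0,0,-0.11],
    [0.22,-0.185,-0.05,0,0,-0.11],
  ],
)

```text
clock: 0.93
tcp_pos: [0.5163, 0.3864, 0.141]
orientation: [1.916, 2.483, -0.004]
contact_force: [-0.5, -0.9, -0.1]
grip_width: 0.0855
gripper_force: 0.0
```

```bash
cat >> h.py <<'E'
def state():
    o=r.get_obs(); m=R.from_rotvec(o["orientation"]).as_matrix()
    print("tcp",o["tcp_pos"].round(4),"yaw of tool y",round(np.degrees(np.arctan2(m[1,1],m[0,1])),1),"tilt z",m[:,2].round(3),"clock",o["clock"],"tips",r.tips_ahead,"w",round(o["grip_width"],4))
E
python3 - <<'E'
from h import *
state(); c=cam("wrist"); im=eyes.grab_frame("wrist"); cv2.imwrite("pics/w1.png",im[:,:,::-1])
for b in blobs(brass(im),300): print(b[0],b[1],onz(c,b[0],.02).round(4))
E
```

```text
tcp [0.5163 0.3864 0.141 ] yaw of tool y 14.7 tilt z [ 0.002 -0.005 -1.   ] clock 0.9333 tips 0.014 w 0.0855
[321.9 231.4] [310, 212, 29, 32, 449] [0.5227 0.3853 0.02  ]
[495.7 247.8] [479, 238, 32, 21, 490] [0.6511 0.406  0.02  ]
[623.9 340.4] [608, 328, 32, 32, 574] [0.7788 0.3599 0.02  ]
[322.3 401.9] [285, 388, 75, 42, 979] [0.5609 0.2436 0.02  ]
```

View pics/w1.png

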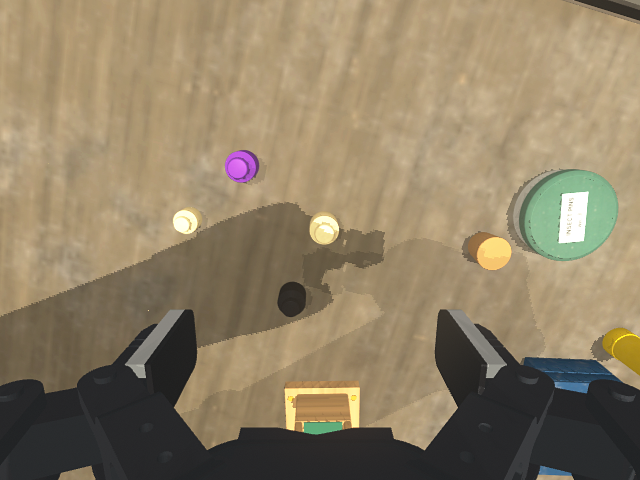

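The wrist view shows the large weight at (324,230), with black (291,299) and purple (241,167) clear of the finger paths. I go down now.

Request:
step_arm(
  rows=[
    [0.011,0.001,-0.06,0,0,0],
    [0.011,0.001,-0.12,0,0,0],
    [0.011,0.001,-0.17,0,0,0],
    [0.011,0.001,-0.199,0,0,0],
    [0.011,0.001,-0.199,0,0,0],
  ],
)

```text
clock: 1.4
tcp_pos: [0.5133, 0.3939, 0.018]
orientation: [-1.904, -2.496, 0.013]
contact_force: [-0.7, 0.0, -0.5]
grip_width: 0.085
gripper_force: 0.0
```

Run:
```python
from h import *
state(); c=cam("wrist"); im=eyes.grab_frame("wrist"); cv2.imwrite("pics/w2.png",im[:,:,::-1])
for b in blobs(brass(im),300): print(b[0],b[1],onz(c,b[0],.02).round(4))
```

```text
tcp [0.5133 0.3939 0.018 ] yaw of tool y 15.3 tilt z [-0.007 -0.005 -1.   ] clock 1.4 tips 0.014 w 0.085
[113.5 292.2] [82, 268, 56, 47, 1073] [0.428  0.3705 0.02  ]
[331.1 309. ] [308, 278, 48, 61, 1848] [0.523  0.3885 0.02  ]
[627.5 355.1] [613, 332, 27, 46, 739] [0.6603 0.4029 0.02  ]
```

View pics/w2.png

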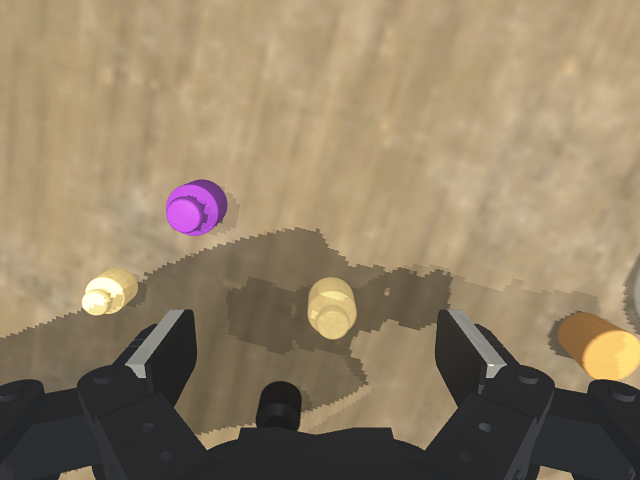

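The weight (331,309) sits between the pads, slightly off the centre line. The measured TCP looks like it hasn't settled, so I hold for two rows.

Request:
step_arm(
  rows=[
    [0,0,0,0,0,0],
    [0,0,0,0,0,0],
  ],
)

```text
clock: 1.62
tcp_pos: [0.518, 0.3965, 0.0246]
orientation: [1.906, 2.497, 0.005]
contact_force: [1.1, 0.9, 1.3]
grip_width: 0.0855
gripper_force: 0.0
```

Request:
step_arm(
  rows=[
    [0,0,0,0,0,0],
    [0,0,0,0,0,0],
    [0,0,0,0,0,0],
  ],
)

```text
clock: 1.87
tcp_pos: [0.5175, 0.3958, 0.0239]
orientation: [1.907, 2.497, 0.003]
contact_force: [0.8, -0.3, 0.8]
grip_width: 0.0856
gripper_force: 0.0
```

Request:
step_arm(
  rows=[
    [0.009,-0.0125,-0.002,0,0,0],
    [0.009,-0.0125,-0.002,0,0,0],
    [0.009,-0.0125,-0.002,0,0,0],
  ],
)

```text
clock: 2.12
tcp_pos: [0.5233, 0.3866, 0.0217]
orientation: [1.909, 2.495, -0.0]
contact_force: [-0.4, 0.0, 0.4]
grip_width: 0.0854
gripper_force: 0.0
```

Run:
```python
from h import *
state(); c=cam("wrist"); im=eyes.grab_frame("wrist")
for b in blobs(brass(im),300): print(b[0],b[1],onz(c,b[0],.02).round(4))
```

```text
tcp [0.5233 0.3866 0.0217] yaw of tool y 15.2 tilt z [ 0.    -0.001 -1.   ] clock 2.1167 tips 0.014 w 0.0854
[105.8 261.4] [81, 246, 41, 43, 523] [0.4315 0.3755 0.02  ]
[313.4 286.1] [291, 256, 48, 58, 1785] [0.5228 0.3882 0.02  ]
[593.3 324.7] [565, 305, 55, 39, 1422] [0.6524 0.4037 0.02  ]
```

Centred. I close the jaws.

Request:
step_arm(
  rows=[
    [0,0,0,0,0,0],
    [0,0,0,0,0,0],
    [0,0,0,0,0,0],
    [0,0,0,0,0,0],
    [0,0,0,0,0,0],
  ],
  jaw=1,
  squeeze=30,
)

```text
clock: 2.58
tcp_pos: [0.5224, 0.388, 0.0216]
orientation: [-1.906, -2.497, -0.0]
contact_force: [1.7, -0.0, 0.1]
grip_width: 0.0254
gripper_force: 0.0
```

Request:
step_arm(
  rows=[
    [0,0,0,0,0,0],
    [0,0,0,0,0,0],
    [0,0,0,0,0,0],
    [0,0,0,0,0,0],
    [0,0,0,0,0,0],
  ],
)

```text
clock: 3.0
tcp_pos: [0.5225, 0.3878, 0.0216]
orientation: [1.907, 2.497, 0.0]
contact_force: [0.6, 0.8, 0.7]
grip_width: 0.0
gripper_force: 0.0
```

The jaws closed on nothing, so I look.

Run:
```python
from h import *
state(); c=cam("wrist"); im=eyes.grab_frame("wrist"); cv2.imwrite("pics/w3.png",im[:,:,::-1])
for n in("wrist","top","side"):
    c=cam(n); im=eyes.grab_frame(n)
    if n=="side": cv2.imwrite("pics/s3.png",cv2.resize(im[130:290,170:400,::-1],None,fx=3,fy=3))
    for b in blobs(brass(im),60):
        p=onz(c,b[0],.015)
        if .35<p[0]<.62 and .3<p[1]<.5: print(n,b[0],b[1],p.round(4))
```

```text
tcp [0.5225 0.3878 0.0216] yaw of tool y 15.3 tilt z [ 0.  0. -1.] clock 3.0 tips 0.014 w 0.0
wrist [107.1 264. ] [81, 250, 42, 41, 501] [0.4293 0.3733 0.015 ]
wrist [314.  280.8] [291, 259, 48, 47, 1125] [0.5221 0.3902 0.015 ]
wrist [ 89.2 278.2] [70, 268, 30, 27, 233] [0.4223 0.3643 0.015 ]
side [244.  234.6] [239, 228, 11, 12, 85] [0.4219 0.3631 0.015 ]
```

View pics/w3.png

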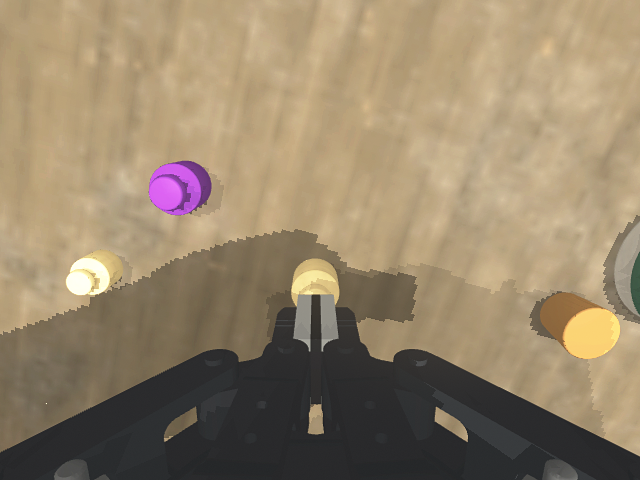

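The closed pads (tips near (316,295)) look nearer the camera than a tip 14 mm ahead of the TCP should, and the weight (314,280) stands untouched. I check the side view.

View pics/s3.png

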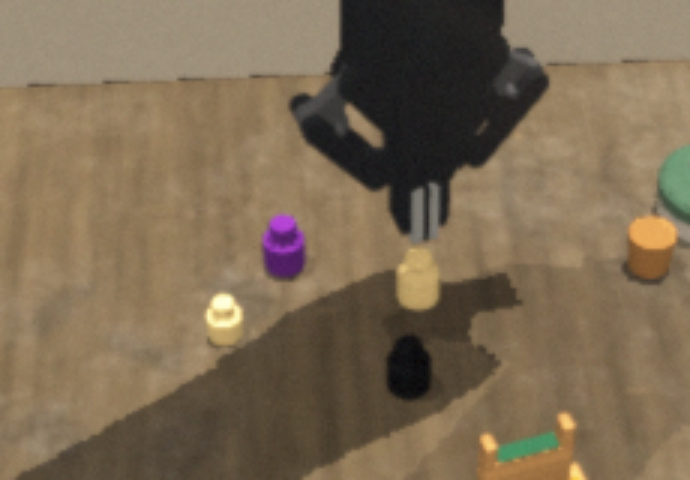

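Confirmed: the real tips, at side pixel (312,210), hang above the knob at (309,214). I compute the real tip offset.

Run:
```python
from h import *
s=cam("side"); o,d=ray(s,(311.7,210))
for y in(.377,.388): print((o+d*(y-o[1])/d[1]).round(4))
o,d=ray(s,(309.3,214)); print("knob",(o+d*(.385-o[1])/d[1]).round(4))
w=cam("wrist"); t=(316,295)
for x in(311.7,): print(tri(w,t,s,(x,210)))
```

```text
[0.5263 0.377  0.0469]
[0.5273 0.388  0.0366]
knob [0.5234 0.385  0.0312]
(array([0.5252202 , 0.39099148, 0.03346103]), np.float64(0.00475221697916198))
```

The tips really sit about 0.04 m higher than documented. I'll find the true offset with a gentle touch on clear table beside the weight (+y), with the jaw at about weight width.

Request:
step_arm(
  rows=[
    [0,0,0.05,0,0,0],
    [-0.02,0.05,0.05,0,0,0],
    [-0.02,0.09,0.03,0,0,0],
    [-0.02,0.09,-0.02,0,0,0],
    [-0.02,0.09,-0.03,0,0,0],
  ],
  jaw=0.74,
)

```text
clock: 3.62
tcp_pos: [0.5074, 0.4429, 0.0002]
orientation: [-1.901, -2.499, 0.006]
contact_force: [-1.2, -2.1, -2.0]
grip_width: 0.0225
gripper_force: 0.0
```

Request:
step_arm(
  rows=[
    [0,0,-0.002,0,0,0],
    [0,0,-0.004,0,0,0],
    [0,0,-0.006,0,0,0],
    [0,0,-0.006,0,0,0],
  ],
)

```text
clock: 3.95
tcp_pos: [0.5116, 0.4414, 0.0011]
orientation: [1.908, 2.495, 0.002]
contact_force: [-0.6, -1.0, 0.6]
grip_width: 0.0226
gripper_force: 0.0
```

Request:
step_arm(
  rows=[
    [0,0,-0.004,0,0,0],
    [0,0,-0.008,0,0,0],
    [0,0,-0.012,0,0,0],
    [0,0,-0.016,0,0,0],
    [0,0,-0.016,0,0,0],
  ],
)

```text
clock: 4.37
tcp_pos: [0.5102, 0.4416, -0.0102]
orientation: [-1.907, -2.497, 0.001]
contact_force: [0.5, 1.1, 0.4]
grip_width: 0.022
gripper_force: 0.0
```

Request:
step_arm(
  rows=[
    [0,0,-0.004,0,0,0],
    [0,0,-0.008,0,0,0],
    [0,0,-0.012,0,0,0],
    [0,0,-0.012,0,0,0],
  ],
)

```text
clock: 4.7
tcp_pos: [0.5101, 0.4416, -0.0175]
orientation: [-1.907, -2.497, 0.001]
contact_force: [0.2, 0.3, -0.6]
grip_width: 0.0222
gripper_force: 0.0
```

Request:
step_arm(
  rows=[
    [0,0,-0.003,0,0,0],
    [0,0,-0.006,0,0,0],
    [0,0,-0.006,0,0,0],
  ],
)

```text
clock: 4.95
tcp_pos: [0.5103, 0.4417, -0.0208]
orientation: [-1.907, -2.497, 0.001]
contact_force: [0.1, -0.0, 0.1]
grip_width: 0.0223
gripper_force: 0.0
```

Request:
step_arm(
  rows=[
    [0,0,-0.004,0,0,0],
    [0,0,-0.008,0,0,0],
    [0,0,-0.008,0,0,0],
  ],
)

```text
clock: 5.2
tcp_pos: [0.5108, 0.442, -0.0241]
orientation: [-1.907, -2.496, -0.001]
contact_force: [-2.5, -2.2, 9.8]
grip_width: 0.0223
gripper_force: 4.9
```

Request:
step_arm(
  rows=[
    [0,0,-0.003,0,0,0],
    [0,0,-0.006,0,0,0],
    [0,0,-0.006,0,0,0],
  ],
)

```text
clock: 5.45
tcp_pos: [0.5109, 0.4421, -0.0243]
orientation: [-1.907, -2.495, -0.001]
contact_force: [-10.4, -8.0, 36.5]
grip_width: 0.0221
gripper_force: 18.1
```

Contact is at a reported TCP z of -0.024 with the jaw at 22 mm, so the tips are about 38 mm shorter than documented. I'll use that offset from here. Next: rise, open, and go back over the weight.

Request:
step_arm(
  rows=[
    [0,0,0.06,0,0,0],
    [0,0,0.12,0,0,0],
    [0.021,-0.089,0.13,0,0,0],
    [0.021,-0.089,0.13,0,0,0],
    [0.021,-0.089,0.13,0,0,0],
  ],
  jaw=0,
)

```text
clock: 5.87
tcp_pos: [0.5259, 0.3829, 0.0504]
orientation: [1.913, 2.488, -0.0]
contact_force: [0.5, -0.6, -0.5]
grip_width: 0.0808
gripper_force: 0.0
```

Request:
step_arm(
  rows=[
    [0,0,0,0,0,0],
    [0,0,0,0,0,0],
    [0,0,0,0,0,0],
    [0,0,0,0,0,0],
  ],
)

```text
clock: 6.2
tcp_pos: [0.5222, 0.3897, 0.0485]
orientation: [-1.904, -2.498, 0.001]
contact_force: [0.7, 0.7, 0.4]
grip_width: 0.0855
gripper_force: 0.0
```

Request:
step_arm(
  rows=[
    [0,-0.002,-0.03,0,0,0],
    [0,-0.002,-0.06,0,0,0],
    [0,-0.002,-0.085,0,0,0],
    [0,-0.002,-0.1,0,0,0],
    [0,-0.002,-0.107,0,0,0],
  ],
)

```text
clock: 6.62
tcp_pos: [0.5219, 0.387, -0.0171]
orientation: [-1.905, -2.497, 0.004]
contact_force: [0.5, -0.5, -0.1]
grip_width: 0.0853
gripper_force: 0.0
```

Request:
step_arm(
  rows=[
    [0,0,0,0,0,0],
    [0,0,0,0,0,0],
    [0,0,0,0,0,0],
  ],
)

```text
clock: 6.87
tcp_pos: [0.5238, 0.3877, -0.0142]
orientation: [1.907, 2.496, 0.002]
contact_force: [-1.3, 0.7, 0.2]
grip_width: 0.0858
gripper_force: 0.0
```

Request:
step_arm(
  rows=[
    [0,0,-0.002,0,0,0],
    [0,0,-0.002,0,0,0],
    [0,0,-0.002,0,0,0],
    [0,0,-0.002,0,0,0],
    [0,0,-0.002,0,0,0],
  ],
  jaw=1,
  squeeze=30,
)

```text
clock: 7.28
tcp_pos: [0.5231, 0.3873, -0.016]
orientation: [1.907, 2.497, 0.0]
contact_force: [-0.3, -0.3, 0.1]
grip_width: 0.0252
gripper_force: 0.0
```

Request:
step_arm(
  rows=[
    [0,0,0,0,0,0],
    [0,0,0,0,0,0],
    [0,0,0,0,0,0],
    [0,0,0,0,0,0],
    [0,0,0,0,0,0],
  ],
)

```text
clock: 7.7
tcp_pos: [0.5232, 0.3873, -0.0159]
orientation: [-1.907, -2.497, -0.0]
contact_force: [-1.6, -0.4, 4.7]
grip_width: 0.0202
gripper_force: 29.5
```

Gripped (20 mm, 30 N). I lift 60 mm and check.

Request:
step_arm(
  rows=[
    [0,0,0.03,0,0,0],
    [0,0,0.07,0,0,0],
    [0,0,0.1,0,0,0],
    [0,0,0.1,0,0,0],
    [0,0,0.1,0,0,0],
  ],
)

```text
clock: 8.12
tcp_pos: [0.5235, 0.3876, 0.0442]
orientation: [1.906, 2.497, 0.003]
contact_force: [-0.3, 0.5, -1.0]
grip_width: 0.0202
gripper_force: 29.7
```

Run:
```python
from h import *
state()
im=eyes.grab_frame("side")[120:280,240:400]; w=eyes.grab_frame("wrist")[220:400,220:410]
o=np.zeros((480,800,3),np.uint8); o[:,:480]=cv2.resize(im,(480,480)); o[:303,480:]=cv2.resize(w,(320,303))
cv2.imwrite("pics/g1.png",o[:,:,::-1])
```

```text
tcp [0.5235 0.3876 0.0442] yaw of tool y 15.3 tilt z [ 0.001  0.001 -1.   ] clock 8.1167 tips 0.014 w 0.0202
```

View pics/g1.png

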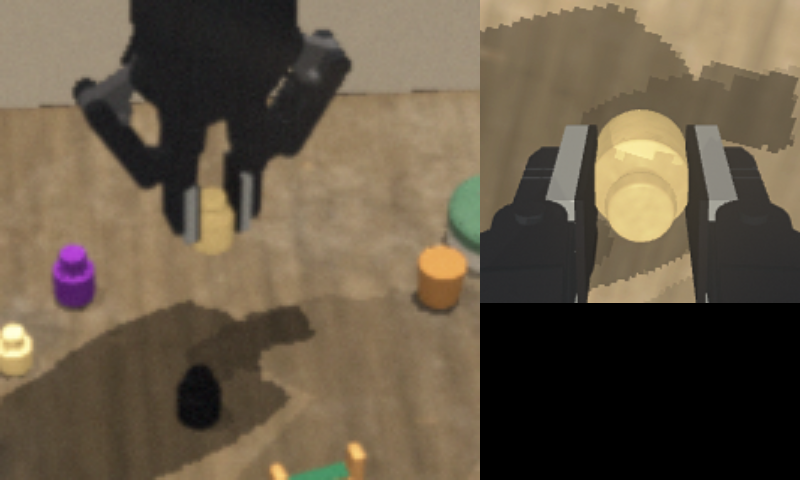

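The weight hangs upright and centred between the pads (side crop (212,220), wrist crop (641,180)). I carry it over the rest.

Request:
step_arm(
  rows=[
    [0,0,0.06,0,0,0],
    [0.01,-0.06,0.093,0,0,0],
    [0.028,-0.12,0.093,0,0,0],
    [0.043,-0.18,0.093,0,0,0],
    [0.058,-0.24,0.093,0,0,0],
  ],
)

```text
clock: 8.63
tcp_pos: [0.5574, 0.2415, 0.0985]
orientation: [-1.905, -2.497, 0.002]
contact_force: [0.6, -0.0, -0.9]
grip_width: 0.0196
gripper_force: 29.8
```

Request:
step_arm(
  rows=[
    [0.01,-0.045,0,0,0,0],
    [0.019,-0.077,0,0,0,0],
    [0.019,-0.077,0,0,0,0],
    [0.019,-0.077,0,0,0,0],
    [0.019,-0.077,0,0,0,0],
  ],
)

```text
clock: 9.05
tcp_pos: [0.5684, 0.1979, 0.0985]
orientation: [-1.905, -2.496, 0.002]
contact_force: [-0.5, 0.4, -1.0]
grip_width: 0.0198
gripper_force: 29.8
```

Run:
```python
from h import *
state(); c=cam("wrist"); im=eyes.grab_frame("wrist"); cv2.imwrite("pics/w4.png",im[:,:,::-1])
h=cv2.cvtColor(im,cv2.COLOR_RGB2HSV); g=(h[...,0]>60)&(h[...,0]<90)&(h[...,1]>100)
for b in blobs(g,300): print("green",b[0],b[1],onz(c,b[0],.005).round(4),onz(c,b[0],.051).round(4))
for b in blobs(brass(im),300): print(b[0],b[1])
```

```text
tcp [0.5684 0.1979 0.0985] yaw of tool y 15.3 tilt z [-0.002 -0.    -1.   ] clock 9.05 tips 0.014 w 0.0198
[324.9 194.2] [270, 157, 103, 90, 4936]
[354.3 290.2] [337, 280, 32, 27, 416]
[314.3 328.8] [288, 287, 55, 77, 2447]
```

View pics/w4.png

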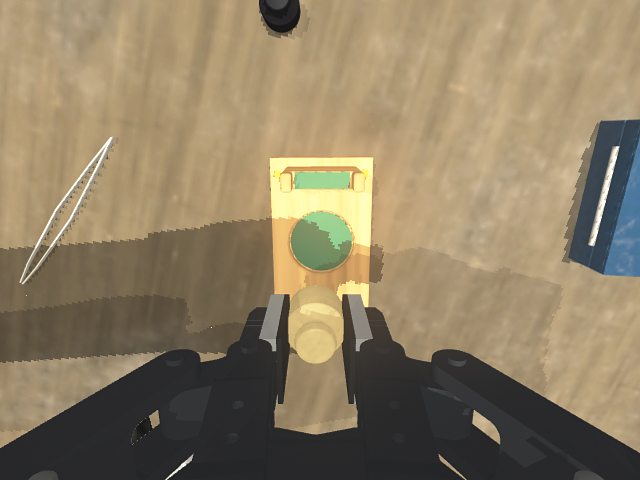

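The well is at (321.5,240.5), the weight at (315,310), and the forceps run from (113,138) to (22,283).

Run:
```python
from h import *
c=cam("wrist"); print("well rim",onz(c,(321.5,240.5),.009).round(4))
a,b=onz(c,(113,138),.003),onz(c,(22,283),.003); print("forceps",a.round(4),b.round(4),((a+b)/2).round(4),np.linalg.norm(a-b),np.degrees(np.arctan2(b[1]-a[1],b[0]-a[0])))
a,b=onz(c,(272,158),.01),onz(c,(373,158),.01); print("rest yaw",np.degrees(np.arctan2(*(b-a)[1::-1])))
# held weight bottom edge (z~.10) -> centre
print("weight at shoulder", onz(c,(315.5,318),.0985+.024+.01).round(4))
```

```text
well rim [0.5732 0.1994 0.009 ]
forceps [0.4288 0.2274 0.003 ] [0.3809 0.113  0.003 ] [0.4048 0.1702 0.003 ] 0.12400246355338318 -112.71976929396612
rest yaw 15.400628247322228
weight at shoulder [0.5685 0.2019 0.1325]
```

Request:
step_arm(
  rows=[
    [0.006,0.001,-0.04,0,0,0],
    [0.006,0.001,-0.08,0,0,0],
    [0.006,0.001,-0.12,0,0,0],
    [0.006,0.001,-0.15,0,0,0],
    [0.006,0.001,-0.165,0,0,0],
  ],
)

```text
clock: 9.52
tcp_pos: [0.5706, 0.199, -0.0023]
orientation: [-1.902, -2.497, 0.005]
contact_force: [-0.4, 0.1, -1.1]
grip_width: 0.0199
gripper_force: 29.8
```

Request:
step_arm(
  rows=[
    [0,0,-0.006,0,0,0],
    [0,0,-0.011,0,0,0],
    [0,0,-0.011,0,0,0],
    [0,0,-0.011,0,0,0],
  ],
)

```text
clock: 9.85
tcp_pos: [0.5736, 0.1982, -0.0051]
orientation: [1.906, 2.496, 0.002]
contact_force: [0.6, -0.3, -1.1]
grip_width: 0.0202
gripper_force: 29.8
```

Request:
step_arm(
  rows=[
    [-0.002,0,-0.004,0,0,0],
    [-0.002,0,-0.008,0,0,0],
    [-0.002,0,-0.008,0,0,0],
    [-0.002,0,-0.008,0,0,0],
  ],
)

```text
clock: 10.18
tcp_pos: [0.5717, 0.1977, -0.0107]
orientation: [-1.907, -2.497, -0.0]
contact_force: [0.4, 0.1, -1.1]
grip_width: 0.0202
gripper_force: 29.8
```

Request:
step_arm(
  rows=[
    [0,0,-0.001,0,0,0],
    [0,0,-0.002,0,0,0],
    [0,0,-0.002,0,0,0],
  ],
)

```text
clock: 10.43
tcp_pos: [0.5719, 0.1977, -0.011]
orientation: [-1.907, -2.496, -0.001]
contact_force: [-3.7, -0.7, 8.4]
grip_width: 0.0201
gripper_force: 30.7
```

Contact with the floor. I release the weight and rise.

Request:
step_arm(
  rows=[
    [0,0,0,0,0,0],
    [0,0,0,0,0,0],
    [0,0,0,0,0,0],
    [0,0,0,0,0,0],
  ],
  jaw=0.3,
)

```text
clock: 10.77
tcp_pos: [0.5718, 0.1977, -0.0121]
orientation: [1.907, 2.497, 0.0]
contact_force: [-0.1, 0.4, -0.1]
grip_width: 0.0601
gripper_force: 0.0
```

Request:
step_arm(
  rows=[
    [0,0,0.02,0,0,0],
    [0,0,0.06,0,0,0],
    [0,0,0.12,0,0,0],
    [0,0,0.18,0,0,0],
    [0,0,0.2,0,0,0],
  ],
)

```text
clock: 11.18
tcp_pos: [0.5747, 0.1983, 0.1139]
orientation: [1.905, 2.493, 0.011]
contact_force: [0.1, 0.2, -0.0]
grip_width: 0.0598
gripper_force: 0.0
```

Request:
step_arm(
  rows=[
    [-0.05,-0.01,0,0,0,-0.03],
    [-0.1,-0.02,0,0,0,-0.07],
    [-0.16,-0.03,0,0,0,-0.1],
    [-0.21,-0.04,0,0,0,-0.14],
    [-0.26,-0.045,0,0,0,-0.18],
  ],
)

```text
clock: 11.6
tcp_pos: [0.4139, 0.1697, 0.1082]
orientation: [-2.532, -1.858, 0.0]
contact_force: [-0.6, 0.9, 0.0]
grip_width: 0.0597
gripper_force: 0.0
```

Run:
```python
from h import *
state()
for n in("top","side"):
    c=cam(n); im=eyes.grab_frame(n); cv2.imwrite(f"pics/{n}5.png",im[:,:,::-1])
    for b in blobs(brass(im),40):
        p=onz(c,b[0],.022)
        if .35<p[0]<.62 and .1<p[1]<.5: print(n,b[0],b[1],p.round(4))
```

```text
tcp [0.4139 0.1697 0.1082] yaw of tool y -17.5 tilt z [-0.001  0.    -1.   ] clock 11.6 tips 0.014 w 0.0597
top [371.7 194.5] [365, 188, 14, 14, 156] [0.5699 0.1973 0.022 ]
top [262.2 292.2] [257, 286, 12, 13, 111] [0.4197 0.3654 0.022 ]
side [351.2 314.8] [321, 285, 62, 73, 1250] [0.5651 0.1949 0.022 ]
side [389.1 341.1] [385, 334, 9, 13, 58] [0.6089 0.1491 0.022 ]
```

The weight stands in the well: a round blob at top (371.7,194.5), which puts it at (0.570,0.197). Next are the forceps at about (0.404,0.170), for which I need a tool y yaw of about -22.6°.

Request:
step_arm(
  rows=[
    [-0.015,0,-0.04,0,0,-0.029],
    [-0.015,0,-0.09,0,0,-0.029],
    [-0.015,0,-0.13,0,0,-0.029],
    [-0.015,0,-0.13,0,0,-0.029],
    [-0.015,0,-0.13,0,0,-0.029],
  ],
)

```text
clock: 12.12
tcp_pos: [0.4067, 0.1702, 0.0298]
orientation: [2.608, 1.751, -0.003]
contact_force: [0.3, 0.0, 0.2]
grip_width: 0.0601
gripper_force: 0.0
```

Request:
step_arm(
  rows=[
    [0,0,0,0,0,0],
    [0,0,0,0,0,0],
    [0,0,0,0,0,0],
  ],
)

```text
clock: 12.37
tcp_pos: [0.4078, 0.1712, 0.0313]
orientation: [-2.609, -1.75, -0.004]
contact_force: [-0.1, -0.4, -0.5]
grip_width: 0.0599
gripper_force: 0.0
```

Run:
```python
from h import *
state(); c=cam("wrist"); im=eyes.grab_frame("wrist"); cv2.imwrite("pics/w6.png",im[:,:,::-1])
```

```text
tcp [0.4078 0.1712 0.0313] yaw of tool y -22.3 tilt z [ 0.002  0.002 -1.   ] clock 12.3667 tips 0.014 w 0.0599
```

View pics/w6.png

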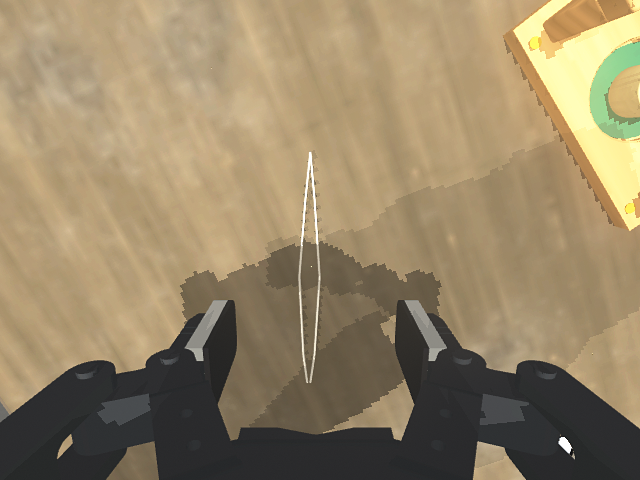

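The forceps run from (310,153) to (309,382), parallel to the pads and a few mm left of centre. That was the tenth and last picture, so from here I use numbers only.

Run:
```python
from h import *
state(); c=cam("wrist"); a,b=onz(c,(310,152.5),.003),onz(c,(308.7,382),.003)
print(a,b,(a+b)/2,np.linalg.norm(a-b),np.degrees(np.arctan2(a[0]-b[0],a[1]-b[1])), "shift",((a+b)/2-r.get_obs()["tcp_pos"])/.6)
```

```text
tcp [0.4076 0.1711 0.0311] yaw of tool y -22.3 tilt z [ 0.002  0.002 -1.   ] clock 12.4167 tips 0.014 w 0.0596
[0.42872378 0.22693908 0.003     ] [0.38048579 0.11217695 0.003     ] [0.40460478 0.16955802 0.003     ] 0.12448795063969262 22.79848409055595 shift [-0.00501552 -0.00264214 -0.04681717]
```

Request:
step_arm(
  rows=[
    [-0.005,-0.0026,-0.03,0,0,-0.003],
    [-0.005,-0.0026,-0.06,0,0,-0.003],
    [-0.005,-0.0026,-0.075,0,0,-0.003],
    [-0.005,-0.0026,-0.084,0,0,-0.003],
    [-0.005,-0.0026,-0.084,0,0,-0.003],
  ],
)

```text
clock: 12.83
tcp_pos: [0.4035, 0.1689, -0.0208]
orientation: [-2.617, -1.738, 0.002]
contact_force: [-0.1, 0.6, -0.1]
grip_width: 0.0594
gripper_force: 0.0
```

Request:
step_arm(
  rows=[
    [0,0,0,0,0,0],
    [0,0,0,0,0,0],
    [0,0,0,0,0,0],
  ],
)

```text
clock: 13.08
tcp_pos: [0.4043, 0.1694, -0.0198]
orientation: [2.617, 1.738, 0.002]
contact_force: [-0.2, 0.6, -0.5]
grip_width: 0.0597
gripper_force: 0.0
```

Request:
step_arm(
  rows=[
    [0,0,-0.002,0,0,0],
    [0,0,-0.002,0,0,0],
    [0,0,-0.002,0,0,0],
    [0,0,-0.002,0,0,0],
    [0,0,-0.002,0,0,0],
  ],
  jaw=1,
  squeeze=30,
)

```text
clock: 13.5
tcp_pos: [0.4037, 0.1691, -0.0214]
orientation: [-2.617, -1.738, -0.0]
contact_force: [0.2, -0.4, 4.5]
grip_width: 0.0099
gripper_force: 29.3
```

Request:
step_arm(
  rows=[
    [0,0,0,0,0,0],
    [0,0,0,0,0,0],
    [0,0,0,0,0,0],
    [0,0,0,0,0,0],
    [0,0,0,0,0,0],
  ],
)

```text
clock: 13.92
tcp_pos: [0.4038, 0.1691, -0.0214]
orientation: [-2.617, -1.738, -0.0]
contact_force: [-1.4, -0.1, 5.6]
grip_width: 0.0102
gripper_force: 29.5
```

Request:
step_arm(
  rows=[
    [0,0,0.03,0,0,0],
    [0,0,0.08,0,0,0],
    [0,0,0.14,0,0,0],
    [0,0,0.2,0,0,0],
    [0,0,0.22,0,0,0],
  ],
)

```text
clock: 14.33
tcp_pos: [0.4057, 0.1697, 0.1141]
orientation: [-2.618, -1.737, -0.008]
contact_force: [1.1, 0.6, 0.1]
grip_width: 0.0103
gripper_force: 29.4
```

Request:
step_arm(
  rows=[
    [0.05,0.008,0,0,0,0.036],
    [0.1,0.016,0,0,0,0.072],
    [0.15,0.024,0,0,0,0.108],
    [0.2,0.035,0,0,0,0.144],
    [0.25,0.044,0,0,0,0.18],
  ],
)

```text
clock: 14.75
tcp_pos: [0.5547, 0.1959, 0.11]
orientation: [-2.021, -2.405, 0.0]
contact_force: [-0.3, 0.5, 0.4]
grip_width: 0.0104
gripper_force: 29.4
```

Request:
step_arm(
  rows=[
    [0.028,0.004,0,0,0,0.03],
    [0.028,0.004,0,0,0,0.03],
    [0.028,0.004,0,0,0,0.03],
    [0.028,0.004,0,0,0,0.03],
  ],
)

```text
clock: 15.08
tcp_pos: [0.5692, 0.1974, 0.1097]
orientation: [-1.915, -2.489, 0.002]
contact_force: [0.3, -0.5, -0.6]
grip_width: 0.0101
gripper_force: 29.4
```

Run:
```python
from h import *
state(); c=cam("wrist"); im=eyes.grab_frame("wrist"); print(r.get_obs()["gripper_force"])
cv2.imwrite("pics/w7.png",im[:,:,::-1])
h=cv2.cvtColor(im,cv2.COLOR_RGB2HSV)
g=(h[...,0]>60)&(h[...,0]<95)&(h[...,1]>90)
for b in blobs(g,100): print("green",b[0],b[1],onz(c,b[0],.045).round(4))
w=(h[...,1]<45)&(h[...,2]>185)
for b in blobs(w,60): print("white",b[0],b[1])
```

```text
tcp [0.5692 0.1974 0.1097] yaw of tool y 14.9 tilt z [-0.002 -0.001 -1.   ] clock 15.0833 tips 0.014 w 0.0101
29.419267773628235
white [590.5 189.1] [577, 143, 27, 95, 501]
white [316.6 225.8] [303, 148, 33, 169, 837]
white [636.2 225.2] [630, 203, 10, 35, 183]
white [325.  377.2] [319, 319, 10, 115, 180]
white [305.9 380.2] [303, 322, 10, 112, 180]
```

Run:
```python
from h import *
c=cam("wrist"); im=cv2.imread("pics/w7.png")[:,:,::-1].copy(); o=r.get_obs()["tcp_pos"]
h=cv2.cvtColor(im,cv2.COLOR_RGB2HSV); w=(h[...,1]<45)&(h[...,2]>185)
for v in range(146,440,14):
    u=np.where(w[v,250:390])[0]+250
    if len(u): p=onz(c,((u.min()+u.max())/2,v),.134); print(v,u.min(),u.max(),p.round(4))
```

```text
160 313 317 [0.5547 0.2546 0.134 ]
174 312 318 [0.5559 0.2499 0.134 ]
188 310 320 [0.5572 0.2452 0.134 ]
202 309 321 [0.5585 0.2403 0.134 ]
216 308 323 [0.56   0.2354 0.134 ]
230 307 328 [0.562  0.2306 0.134 ]
244 306 335 [0.5645 0.2257 0.134 ]
258 306 326 [0.5643 0.2201 0.134 ]
272 304 326 [0.5653 0.2146 0.134 ]
286 303 327 [0.5668 0.2092 0.134 ]
300 303 328 [0.5684 0.2037 0.134 ]
314 328 328 [0.5746 0.1993 0.134 ]
328 303 328 [0.5715 0.1923 0.134 ]
342 303 328 [0.5731 0.1864 0.134 ]
356 304 327 [0.5747 0.1803 0.134 ]
370 305 326 [0.5763 0.1742 0.134 ]
384 306 325 [0.578  0.1679 0.134 ]
398 306 324 [0.5795 0.1614 0.134 ]
412 307 323 [0.5813 0.1549 0.134 ]
426 309 321 [0.583  0.1481 0.134 ]
```

The forceps hang level, aligned at 15°. I descend into the notches.

Request:
step_arm(
  rows=[
    [0.004,-0.002,-0.03,0,0,0.002],
    [0.004,-0.002,-0.07,0,0,0.002],
    [0.004,-0.002,-0.1,0,0,0.002],
    [0.004,-0.002,-0.125,0,0,0.002],
    [0.004,-0.002,-0.135,0,0,0.002],
  ],
)

```text
clock: 15.55
tcp_pos: [0.5703, 0.1964, 0.0274]
orientation: [-1.904, -2.496, 0.005]
contact_force: [-0.1, -0.5, 0.0]
grip_width: 0.01
gripper_force: 29.4
```

Request:
step_arm(
  rows=[
    [0,0,-0.002,0,0,0],
    [0,0,-0.002,0,0,0],
    [0,0,-0.002,0,0,0],
  ],
)

```text
clock: 15.8
tcp_pos: [0.5733, 0.197, 0.0292]
orientation: [1.905, 2.497, 0.002]
contact_force: [0.6, -0.1, 0.3]
grip_width: 0.0104
gripper_force: 29.4
```

Request:
step_arm(
  rows=[
    [-0.002,0,-0.003,0,0,0],
    [-0.002,0,-0.006,0,0,0],
    [-0.002,0,-0.008,0,0,0],
    [-0.002,0,-0.008,0,0,0],
    [-0.002,0,-0.008,0,0,0],
  ],
)

```text
clock: 16.22
tcp_pos: [0.5718, 0.1968, 0.0236]
orientation: [1.905, 2.498, 0.001]
contact_force: [-0.8, 0.3, 2.1]
grip_width: 0.01
gripper_force: 29.7
```

Request:
step_arm(
  rows=[
    [0,0,-0.001,0,0,0],
    [0,0,-0.002,0,0,0],
    [0,0,-0.002,0,0,0],
  ],
)

```text
clock: 16.47
tcp_pos: [0.5719, 0.1969, 0.0235]
orientation: [-1.905, -2.498, -0.001]
contact_force: [-4.7, -0.3, 13.4]
grip_width: 0.0104
gripper_force: 30.9
```

Contact came at the predicted height of 0.0235. I release, rise and back away.

Request:
step_arm(
  rows=[
    [0,0,0.001,0,0,0],
    [0,0,0.001,0,0,0],
    [0,0,0.001,0,0,0],
    [0,0,0.001,0,0,0],
  ],
  jaw=0.4,
)

```text
clock: 16.8
tcp_pos: [0.5716, 0.1966, 0.0225]
orientation: [-1.905, -2.498, 0.0]
contact_force: [-0.2, -0.0, -0.6]
grip_width: 0.051
gripper_force: 0.0
```

Request:
step_arm(
  rows=[
    [0,0,0.02,0,0,0],
    [0,0,0.06,0,0,0],
    [0,0,0.12,0,0,0],
    [0,0,0.18,0,0,0],
    [0,0,0.2,0,0,0],
  ],
)

```text
clock: 17.22
tcp_pos: [0.5746, 0.1972, 0.1487]
orientation: [1.904, 2.494, 0.011]
contact_force: [1.7, -0.3, 0.3]
grip_width: 0.051
gripper_force: 0.0
```

Request:
step_arm(
  rows=[
    [-0.06,0.03,0,0,0,0],
    [-0.12,0.06,0,0,0,0],
    [-0.18,0.1,0,0,0,0],
    [-0.2,0.15,0,0,0,0],
    [-0.2,0.2,0,0,0,0],
  ],
)

```text
clock: 17.63
tcp_pos: [0.4476, 0.3175, 0.1432]
orientation: [-1.902, -2.498, 0.002]
contact_force: [0.5, 0.2, 1.3]
grip_width: 0.0514
gripper_force: 0.0
```

Request:
step_arm(
  rows=[
    [0,0.05,0,0,0,0],
    [0,0.05,0,0,0,0],
    [0,0.05,0,0,0,0],
  ],
)

```text
clock: 17.88
tcp_pos: [0.451, 0.3487, 0.143]
orientation: [-1.9, -2.501, -0.001]
contact_force: [0.5, -0.2, 0.5]
grip_width: 0.0513
gripper_force: 0.0
```

Run:
```python
from h import *
state(); P={}
t,s=cam("top"),cam("side")
for n,c,(x0,x1,y0,y1) in(("top",t,(325,420,160,230)),("side",s,(310,410,260,365))):
    im=eyes.grab_frame(n); cv2.imwrite(f"pics/{n}8.png",im[:,:,::-1])
    h=cv2.cvtColor(im,cv2.COLOR_RGB2HSV); w=(h[...,1]<50)&(h[...,2]>150)
    m=np.zeros_like(w); m[y0:y1,x0:x1]=w[y0:y1,x0:x1]
    q=np.argwhere(m)[:,::-1].astype(float); mu=q.mean(0); d=np.linalg.svd(q-mu,full_matrices=False)[2][0]
    k=(q-mu)@d; e=[q[k.argmin()],q[k.argmax()]]; e.sort(key=lambda v:onz(c,v,.048)[1]); P[n]=e
    W=[onz(c,v,.048) for v in e]; a=W[1]-W[0]
    print(n,len(q),e,[v.round(4) for v in W],((W[0]+W[1])/2).round(4),np.linalg.norm(a).round(4),"yaw",np.degrees(np.arctan2(-a[0],a[1])).round(1))
for i in(0,1): print("tri",tri(t,P["top"][i],s,P["side"][i]))
im=cv2.imread("pics/top8.png")[:,:,::-1].copy()
for b in blobs(brass(im),40):
    p=onz(t,b[0],.022)
    if .5<p[0]<.62 and .1<p[1]<.3: print("brass",b[0],b[1],p.round(4))
```

```text
tcp [0.451  0.3487 0.143 ] yaw of tool y 15.5 tilt z [ 0.  0. -1.] clock 17.8833 tips 0.014 w 0.0513
top 51 [array([412., 182.]), array([335., 203.])] [array([0.5855, 0.1393, 0.048 ]), array([0.5533, 0.2556, 0.048 ])] [0.5694 0.1974 0.048 ] 0.1207 yaw 15.5
side 151 [array([377., 338.]), array([340., 268.])] [array([0.5888, 0.1373, 0.048 ]), array([0.5557, 0.2566, 0.048 ])] [0.5722 0.197  0.048 ] 0.1239 yaw 15.5
tri (array([0.58755885, 0.13870888, 0.0457054 ]), np.float64(0.0033039653016732878))
tri (array([0.55434547, 0.25560544, 0.04908007]), np.float64(0.0023518435974005376))
brass [371.8 194. ] [365, 188, 14, 14, 118] [0.5707 0.1971 0.022 ]
```

The forceps' centre is at (0.571,0.197) with yaw 15.5°, lying level at about 0.048 m. The weight is upright underneath, and the robot is clear. I hand in.

```bash
python3 -c "
from bench import r
print(r.hand_in())"
```

```text
the job is handed in; nothing more can be done
None
```

I handed the job in at about 18 s: the camera measurements show the larger weight upright in the well and the forceps lying in both notches, though the hand-in returned no verdict.

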